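Heft the paste jars, load the warmer and switch it on

TASK

The blue carrier holds solder-paste jars that all look alike: lift each one to feel its weight, stand those that are worth warming (heavier than about 250 g) upright on the warmer, one to a plate, and leave the nearly empty ones upright in pockets of the carrier for refilling. Switch on the toggle of every plate that holds a jar and of no other, never switching on a bare plate, and turn the timer knob clockwise right up to its stop. Do not disturb the marker, the solder reel or the brush.

Things in the scene. Friction and masses are not known exactly. Their poses are not given: they have to be found in the camera images.
- warmer: the grey jar warmer, a fixed box 166 x 366 x 34 mm (x, y, z). Origin: centre of its underside, on the bench; +x points to its back (away from the robot at yaw 0), +y to its left, z up. Five round warming plates stand in a row along its back half (x = +44 mm); on the front deck are a tight row of five bat toggles and, at the right, the timer knob. Printed white lines join each toggle to its plate: both rows run 1 to 5 from left (+y) to right.
- timer (a joint): timer knob on the warmer, axis upright at x = -46, y = -135 mm in the warmer's frame. The grip is an upright bar 36 mm long and 14 mm wide, from 46 to 78 mm above the bench, on a 62 mm round base. Value 0 to 1.3 rad: at 0 the bar lies along the warmer's x axis, and the value grows as the knob turns clockwise seen from above; hard stop at 1.3. It starts at 0 to 0.5, turns with light friction (0.04 N m) and stays where it is left.
- carrier: loose blue plastic carrier, 168 x 202 x 24 mm (x, y, z), 0.9 kg, open on top. Origin: centre of its underside; z up. Six pockets 62 mm square, centres at x = -49 or +49 mm and y = -66, 0 or +66 mm in its frame; pocket floor 5 mm above the underside, inner walls 17 mm and outer walls 24 mm high.
- marker: black-and-white marker pen lying on the paper in front of the warmer, 14 x 136 x 14 mm; a bystander, not to be disturbed. Origin: centre of its underside.
- reel: small blue solder reel, 60 mm across and 30 mm high, standing behind the warmer; a bystander, not to be disturbed. Origin: centre of its underside.
- brush: wooden brush with black bristles, 24 x 130 x 26 mm, lying at the front right; a bystander, not to be disturbed. Origin: centre of its underside.
- jar_1: round black screw-cap jar of solder paste, opaque, 54 mm across and 74 mm high (the cap is the top 14 mm, 48 mm across). All jars look alike; each weighs anything from 90 g (used up) to 560 g (full), which shows only when it is lifted. Origin: centre of its underside, z up to the cap. Starts upright in a pocket of the carrier, or is absent.
- jar_2: round black screw-cap jar of solder paste, opaque, 54 mm across and 74 mm high (the cap is the top 14 mm, 48 mm across). All jars look alike; each weighs anything from 90 g (used up) to 560 g (full), which shows only when it is lifted. Origin: centre of its underside, z up to the cap. Starts upright in a pocket of the carrier, or is absent.
- jar_3: round black screw-cap jar of solder paste, opaque, 54 mm across and 74 mm high (the cap is the top 14 mm, 48 mm across). All jars look alike; each weighs anything from 90 g (used up) to 560 g (full), which shows only when it is lifted. Origin: centre of its underside, z up to the cap. Starts upright in a pocket of the carrier, or is absent.
- jar_4: round black screw-cap jar of solder paste, opaque, 54 mm across and 74 mm high (the cap is the top 14 mm, 48 mm across). All jars look alike; each weighs anything from 90 g (used up) to 560 g (full), which shows only when it is lifted. Origin: centre of its underside, z up to the cap. Starts upright in a pocket of the carrier, or is absent.
- jar_5: round black screw-cap jar of solder paste, opaque, 54 mm across and 74 mm high (the cap is the top 14 mm, 48 mm across). All jars look alike; each weighs anything from 90 g (used up) to 560 g (full), which shows only when it is lifted. Origin: centre of its underside, z up to the cap. Starts upright in a pocket of the carrier, or is absent.
- jar_6: round black screw-cap jar of solder paste, opaque, 54 mm across and 74 mm high (the cap is the top 14 mm, 48 mm across). All jars look alike; each weighs anything from 90 g (used up) to 560 g (full), which shows only when it is lifted. Origin: centre of its underside, z up to the cap. Starts upright in a pocket of the carrier, or is absent.
- plate_1: warming plate 1 of the warmer (1 at the left, 5 at the right), y = +142 mm in the warmer's frame: a fixed shallow aluminium cup, 64 mm across inside, rim 8.5 mm high above its floor and 72 mm across outside. Origin: centre of its floor, on which a jar stands, 38 mm above the bench; z up.
- toggle_1 (a joint): bat toggle of plate 1, at x = -50, y = +56 mm in the warmer's frame (28 mm from the next). Pivot 39 mm above the bench, bat 25 mm long (plus its round end) with a 9 mm thick steel end. 0 = off, leaning 0.4 rad to the front (-x); 0.8 = on, leaning 0.4 rad to the back (+x). An over-centre spring snaps it to the nearer end past 0.4; its end takes about 2 N to push over. All start off.
- plate_2: warming plate 2 of the warmer (1 at the left, 5 at the right), y = +71 mm in the warmer's frame: a fixed shallow aluminium cup, 64 mm across inside, rim 8.5 mm high above its floor and 72 mm across outside. Origin: centre of its floor, on which a jar stands, 38 mm above the bench; z up.
- toggle_2 (a joint): bat toggle of plate 2, at x = -50, y = +28 mm in the warmer's frame (28 mm from the next). Pivot 39 mm above the bench, bat 25 mm long (plus its round end) with a 9 mm thick steel end. 0 = off, leaning 0.4 rad to the front (-x); 0.8 = on, leaning 0.4 rad to the back (+x). An over-centre spring snaps it to the nearer end past 0.4; its end takes about 2 N to push over. All start off.
- plate_3: warming plate 3 of the warmer (1 at the left, 5 at the right), y = +0 mm in the warmer's frame: a fixed shallow aluminium cup, 64 mm across inside, rim 8.5 mm high above its floor and 72 mm across outside. Origin: centre of its floor, on which a jar stands, 38 mm above the bench; z up.
- toggle_3 (a joint): bat toggle of plate 3, at x = -50, y = +0 mm in the warmer's frame (28 mm from the next). Pivot 39 mm above the bench, bat 25 mm long (plus its round end) with a 9 mm thick steel end. 0 = off, leaning 0.4 rad to the front (-x); 0.8 = on, leaning 0.4 rad to the back (+x). An over-centre spring snaps it to the nearer end past 0.4; its end takes about 2 N to push over. All start off.
- plate_4: warming plate 4 of the warmer (1 at the left, 5 at the right), y = -71 mm in the warmer's frame: a fixed shallow aluminium cup, 64 mm across inside, rim 8.5 mm high above its floor and 72 mm across outside. Origin: centre of its floor, on which a jar stands, 38 mm above the bench; z up.
- toggle_4 (a joint): bat toggle of plate 4, at x = -50, y = -28 mm in the warmer's frame (28 mm from the next). Pivot 39 mm above the bench, bat 25 mm long (plus its round end) with a 9 mm thick steel end. 0 = off, leaning 0.4 rad to the front (-x); 0.8 = on, leaning 0.4 rad to the back (+x). An over-centre spring snaps it to the nearer end past 0.4; its end takes about 2 N to push over. All start off.
- plate_5: warming plate 5 of the warmer (1 at the left, 5 at the right), y = -142 mm in the warmer's frame: a fixed shallow aluminium cup, 64 mm across inside, rim 8.5 mm high above its floor and 72 mm across outside. Origin: centre of its floor, on which a jar stands, 38 mm above the bench; z up.
- toggle_5 (a joint): bat toggle of plate 5, at x = -50, y = -56 mm in the warmer's frame (28 mm from the next). Pivot 39 mm above the bench, bat 25 mm long (plus its round end) with a 9 mm thick steel end. 0 = off, leaning 0.4 rad to the front (-x); 0.8 = on, leaning 0.4 rad to the back (+x). An over-centre spring snaps it to the nearer end past 0.4; its end takes about 2 N to push over. All start off.
Not all that is in view belongs to the job. Leave any yellow look-alike of the jar_3 alone. What is shaped like the jar_6 but yellow is not meant.

How it is judged (in metres and radians):
At the end, for the whole second after the job is handed in: Each jar over 250 g stands upright (0.1 rad) and still on a plate's floor (within 10 mm of its centre), the lighter ones in carrier pockets (within 60 g of 250 g: either). Toggles of plates with a jar are on (over 0.6), the others off (under 0.2); the timer is at its stop (over 1.2 rad) (((distance between jar_1 and plate_1 below 0.01 m and contact force between jar_1 and plate_1 above 1.86 N) or (distance between jar_1 and plate_2 below 0.01 m and contact force between jar_1 and plate_2 above 1.86 N) or (distance between jar_1 and plate_3 below 0.01 m and contact force between jar_1 and plate_3 above 1.86 N) or (distance between jar_1 and plate_4 below 0.01 m and contact force between jar_1 and plate_4 above 1.86 N) or (distance between jar_1 and plate_5 below 0.01 m and contact force between jar_1 and plate_5 above 1.86 N) or (z of jar_1 in the frame of carrier between 0.003 and 0.009 m and contact force between jar_1 and carrier between 0.3 and 3.04 N)) and angle between each of jar_1, jar_2, jar_3, jar_4, jar_5, jar_6's own z axis and vertical below 0.1 rad and linear speed of each of jar_1, jar_2, jar_3, jar_4, jar_5, jar_6 below 0.02 m/s and ((distance between jar_2 and plate_1 below 0.01 m and contact force between jar_2 and plate_1 above 1.86 N) or (distance between jar_2 and plate_2 below 0.01 m and contact force between jar_2 and plate_2 above 1.86 N) or (distance between jar_2 and plate_3 below 0.01 m and contact force between jar_2 and plate_3 above 1.86 N) or (distance between jar_2 and plate_4 below 0.01 m and contact force between jar_2 and plate_4 above 1.86 N) or (distance between jar_2 and plate_5 below 0.01 m and contact force between jar_2 and plate_5 above 1.86 N) or (z of jar_2 in the frame of carrier between 0.003 and 0.009 m and contact force between jar_2 and carrier between 0.3 and 3.04 N)) and ((distance between jar_3 and plate_1 below 0.01 m and contact force between jar_3 and plate_1 above 1.86 N) or (distance between jar_3 and plate_2 below 0.01 m and contact force between jar_3 and plate_2 above 1.86 N) or (distance between jar_3 and plate_3 below 0.01 m and contact force between jar_3 and plate_3 above 1.86 N) or (distance between jar_3 and plate_4 below 0.01 m and contact force between jar_3 and plate_4 above 1.86 N) or (distance between jar_3 and plate_5 below 0.01 m and contact force between jar_3 and plate_5 above 1.86 N) or (z of jar_3 in the frame of carrier between 0.003 and 0.009 m and contact force between jar_3 and carrier between 0.3 and 3.04 N)) and ((distance between jar_4 and plate_1 below 0.01 m and contact force between jar_4 and plate_1 above 1.86 N) or (distance between jar_4 and plate_2 below 0.01 m and contact force between jar_4 and plate_2 above 1.86 N) or (distance between jar_4 and plate_3 below 0.01 m and contact force between jar_4 and plate_3 above 1.86 N) or (distance between jar_4 and plate_4 below 0.01 m and contact force between jar_4 and plate_4 above 1.86 N) or (distance between jar_4 and plate_5 below 0.01 m and contact force between jar_4 and plate_5 above 1.86 N) or (z of jar_4 in the frame of carrier between 0.003 and 0.009 m and contact force between jar_4 and carrier between 0.3 and 3.04 N)) and ((distance between jar_5 and plate_1 below 0.01 m and contact force between jar_5 and plate_1 above 1.86 N) or (distance between jar_5 and plate_2 below 0.01 m and contact force between jar_5 and plate_2 above 1.86 N) or (distance between jar_5 and plate_3 below 0.01 m and contact force between jar_5 and plate_3 above 1.86 N) or (distance between jar_5 and plate_4 below 0.01 m and contact force between jar_5 and plate_4 above 1.86 N) or (distance between jar_5 and plate_5 below 0.01 m and contact force between jar_5 and plate_5 above 1.86 N) or (z of jar_5 in the frame of carrier between 0.003 and 0.009 m and contact force between jar_5 and carrier between 0.3 and 3.04 N)) and ((distance between jar_6 and plate_1 below 0.01 m and contact force between jar_6 and plate_1 above 1.86 N) or (distance between jar_6 and plate_2 below 0.01 m and contact force between jar_6 and plate_2 above 1.86 N) or (distance between jar_6 and plate_3 below 0.01 m and contact force between jar_6 and plate_3 above 1.86 N) or (distance between jar_6 and plate_4 below 0.01 m and contact force between jar_6 and plate_4 above 1.86 N) or (distance between jar_6 and plate_5 below 0.01 m and contact force between jar_6 and plate_5 above 1.86 N) or (z of jar_6 in the frame of carrier between 0.003 and 0.009 m and contact force between jar_6 and carrier between 0.3 and 3.04 N)) and ((value of joint toggle_1 above 0.6 rad and contact force between anything else and plate_1 above 1.5 N) or (value of joint toggle_1 below 0.2 rad and contact force between anything else and plate_1 below 0.3 N)) and ((value of joint toggle_2 above 0.6 rad and contact force between anything else and plate_2 above 1.5 N) or (value of joint toggle_2 below 0.2 rad and contact force between anything else and plate_2 below 0.3 N)) and ((value of joint toggle_3 above 0.6 rad and contact force between anything else and plate_3 above 1.5 N) or (value of joint toggle_3 below 0.2 rad and contact force between anything else and plate_3 below 0.3 N)) and ((value of joint toggle_4 above 0.6 rad and contact force between anything else and plate_4 above 1.5 N) or (value of joint toggle_4 below 0.2 rad and contact force between anything else and plate_4 below 0.3 N)) and ((value of joint toggle_5 above 0.6 rad and contact force between anything else and plate_5 above 1.5 N) or (value of joint toggle_5 below 0.2 rad and contact force between anything else and plate_5 below 0.3 N)) and value of joint timer above 1.2 rad); the robot touches nothing.
It fails at once if a bystander object was disturbed (distance of any of marker, reel, brush from where it was at the start of the episode above 0.03 m).
It fails at once if a toggle was thrown on while no jar stood on its plate ((value of joint toggle_1 above 0.5 rad and horizontal distance between each of jar_1, jar_2, jar_3, jar_4, jar_5, jar_6 and plate_1 above 0.05 m) or (value of joint toggle_2 above 0.5 rad and horizontal distance between each of jar_1, jar_2, jar_3, jar_4, jar_5, jar_6 and plate_2 above 0.05 m) or (value of joint toggle_3 above 0.5 rad and horizontal distance between each of jar_1, jar_2, jar_3, jar_4, jar_5, jar_6 and plate_3 above 0.05 m) or (value of joint toggle_4 above 0.5 rad and horizontal distance between each of jar_1, jar_2, jar_3, jar_4, jar_5, jar_6 and plate_4 above 0.05 m) or (value of joint toggle_5 above 0.5 rad and horizontal distance between each of jar_1, jar_2, jar_3, jar_4, jar_5, jar_6 and plate_5 above 0.05 m)).
Of jar_1, jar_2, jar_3, jar_4, jar_5, jar_6 only 4 to 5 are there at a start; the rules pass over those that are not, and their reading is None.
At some moment in a run one of carrier may be knocked a few centimetres aside while the robot is not near it.
Once in a run the grip may slacken for a moment while it holds something.
It also fails if it takes over 208 s, if anything falls off the work surface, if the arm or the gripper's body presses on something with over 40 N, if the wrist force passes 120 N, or if a joint passes its speed limit or range.

ROBOT

A 6-joint arm with a two-finger parallel gripper is mounted at the origin on a cart in front of the work surface, level with it; the furniture and walls round the work are solid. World frame = base frame: x ahead of the robot, y to its left, z up, the work surface at z = 0. Lengths are in mm, angles in rad, forces in N, time in s.
With the tool pointing down it reaches from about 300 to 950 mm from the base axis. Payload 3.1 kg.
Tool frame: the origin (TCP) lies midway between the tips of the shut fingers; the grasp point (between the pads) lies arm.grip_point_offset behind it (arm.grip_point_offset is the distance from the TCP to the grasp point, in mm); z points along the fingers, y is the line along which they close (so a half turn about z gives the same grasp; the last joint's range is limited). The gripper opens to 85 mm and grips with 20 to 120 N. Pads are 22 mm wide; open, the fingers measure 114 mm over their backs; the gripper's body (76 mm by 85 mm) begins 54 mm behind the grasp point. The pads swing forward as they close: fully open they stand 13 mm farther back than shut.
Start: joints at [1.061, 0.308, 1.634, -0, 1.2, -0.07], TCP at [266.124, 565.517, 231.272] pointing down, gripper open.
Joint ranges: [-3.06, 3.06], [-0.79, 1.96], [0.05, 2.63], [-1.19, 4.34], [0.05, 2.64], [-2.94, 2.94]. Speed limits (rad/s): [2.79, 2.79, 3.14, 3.14, 3.14, 3.14].

INTERFACE

Orientations are given as a unit quaternion [x, y, z, w].
In Python, from workcell import arm, imaging gives the robot as it stands. The module is installed in compiled form; this text tells all that it offers.
- The arm moves only by the tool servo_tool, never from a script. Its argument "plan" is a list of rows, each a list of 7 numbers: the shift along the tool's x, y, z in mm, then the turn, a rotation vector about the tool's x, y, z in degrees, then the finger opening in mm, from 0 to 85.4. A call has 1 to 12 rows; each row is the pose to reach, as a shift and turn from the pose commanded when the call began, along the tool's axes at that moment; what a row does not reach only later rows make up. A row lasts 1/8 s, in which the tool goes at most 62.5 mm and 10.7 degrees, less where a joint would pass 70% of its speed; a pose out of reach is approached as far as the arm can. A call with a gripper value outside its range is refused whole. The fingers move at their own pace and stop on an object; "force" is the grip in N (left out, the last holds). Time passes only in rows, so rows that repeat a pose let the fingers close. It gives the time, the measured TCP pose, the force, the opening and the grip force at its end, in the units of the state.
- arm.observe(): the state, without advancing time (a new reading comes with each control period).
- imaging.get_image(name): name is "scene" or "top" or "wrist"; returns a dict with "pixels" (480x640x3 uint8, red, green, blue), "range_z" (480x640 float32, mm along the optical axis (not along the pixel's ray), 0 where there is no reading), "camera_matrix" (3x3 intrinsics, pixels), "world_to_cam" (4x4, takes a point from world to camera coordinates). Camera axes: x right, y down, z forward; pixel columns grow to the right and rows downward; lengths in mm; the calibration is good to about 2 mm. The wrist camera is an equidistant fisheye: a pixel r from the principal point sees the ray r / f radians off the axis. A picture is of the moment at which its call begins.
- arm.close_job(): hands the job in; it is judged then, once.
The state is a dict: "time": time; "joints": joint angles; "dq": joint speeds; "joint_efforts": joint torques, N m; "tool_pos": TCP position; "tcp_rot": TCP orientation; "ft_force": force on the tool from outside, world axes, zero at the start; "torque": the same for the moment, N m; "width": finger opening in mm; "grip_force": force on a finger pad.
Only numpy, scipy, OpenCV 4.12 (cv2) and the standard library are available. Lean on these libraries where they do the work, as an engineer would, in place of code of your own. Each camera call takes 0.05 s, during which the arm holds its last target. There are 200 camera calls.

## Working session

There is one attempt and no reset: what is moved stays moved. The work goes in short steps, Python scripts to look and compute and a tool call to move; the robot and the scene stay as the last step left them, time stands still between calls to the robot, and variables do not carry over. Pictures are saved under pics/ and viewed, at most 14 in all, crops included, and the job is handed in when it is done.

Besides the shell and the picture viewer there is one more tool, called after "Request:" by a JSON object that holds its "method" and its "body", one argument or row to a line. servo_tool: Moves the arm, as the interface text tells. Its arguments: {"type":"object","properties":{"plan":{"type":"array","items":{"type":"array","items":{"type":"number"}}},"force":{"type":"number"}},"required":["plan"]}

```bash
mkdir -p pics
cat > h.py <<'E'
import numpy as np, cv2
from workcell import arm, imaging
def world(im, mask=None):
    K=np.array(im["camera_matrix"]);T=np.linalg.inv(np.array(im["world_to_cam"]));z=im["range_z"]
    v,u=np.mgrid[0:480,0:640]
    P=np.stack([(u-K[0,2])/K[0,0]*z,(v-K[1,2])/K[1,1]*z,z,np.ones_like(z)],-1)@T.T
    P=P[...,:3].copy();P[z<=0]=np.nan
    return P
def save(im,n): cv2.imwrite(f"pics/{n}.png",im["pixels"][...,::-1])
E
python3 - <<'E'
from h import *
for n in("top","scene"):
    im=imaging.get_image(n);save(im,n+"0");np.savez(n+"0",**im)
s=arm.observe();print(s,arm.grip_point_offset)
E
```

```text
{'time': 0.1, 'joints': array([ 1.06129233e+00,  3.08936932e-01,  1.63507230e+00,  7.32058392e-06,
        1.19969877e+00, -6.97124961e-02]), 'dq': array([ 1.88317619e-03,  5.08161625e-04, -2.81101994e-03, -6.78724556e-04,
        1.27196334e-03,  4.18039378e-05]), 'joint_efforts': array([-2.23035336e-04, -4.16409302e+01, -2.77646327e+01, -1.40754378e-05,
        4.05870655e-03,  4.31080835e-06]), 'tool_pos': array([265.75601611, 564.85250558, 230.14387205]), 'tcp_rot': array([ 2.18129060e-01,  9.75919359e-01, -1.01265197e-03, -3.05314203e-04]), 'ft_force': array([ 0.70694688, -0.15588571,  0.54318879]), 'torque': array([-0.0466326 , -0.01669386,  0.004506  ]), 'grip_force': 0.0, 'width': 85.48782041524493} 18.700000000000003
```

View pics/top0.png

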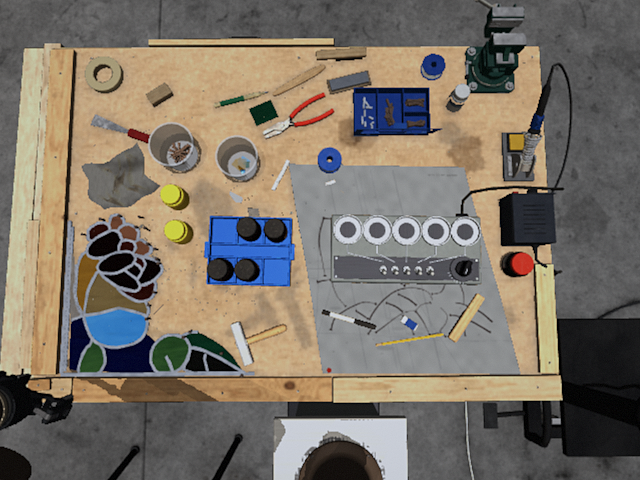

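View pics/scene0.png

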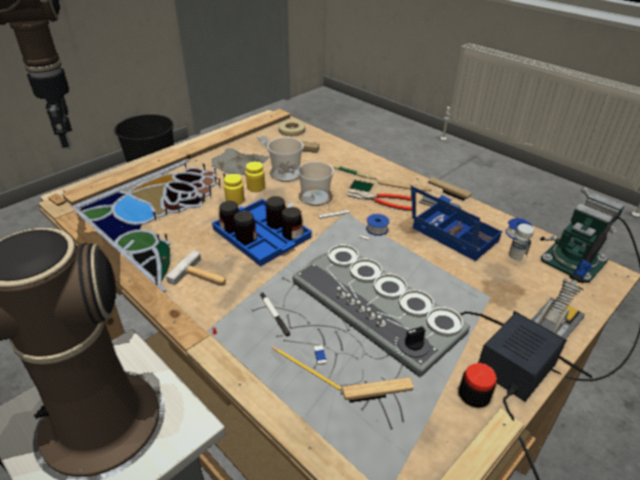

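The top view shows four black jars in the blue carrier, at (248,229), (276,230), (220,270) and (246,270). The yellow decoys are at (173,195) and (178,232). The warmer's plates run along row 230 from x=347 to 465, the toggles sit at row 270, and the knob is at (463,268). The marker is at (348,319), the reel at (329,160) and the brush at (466,317).

Run:
```python
from h import *
im=dict(np.load("top0.npz"));P=world(im);px=im["pixels"].astype(int)
def rep(n,m):
    q=P[m];print(n,m.sum(),np.round(np.nanmedian(q,0),1),np.round(np.nanpercentile(q,[2,98],axis=0),1).tolist())
v,u=np.mgrid[0:480,0:640]
for c in[(248,229),(276,230),(220,270),(246,270)]:
    m=(np.hypot(u-c[0],v-c[1])<15)&(P[...,2]>73)&(P[...,2]<90)
    q=P[m];(x,y),r=cv2.minEnclosingCircle(q[:,:2].astype(np.float32));print(c,m.sum(),x,y,r,np.median(q[:,2]))
blue=(px[...,2]>150)&(px[...,0]<90)&(abs(u-250)<60)&(abs(v-250)<50)&(P[...,2]>16)&(P[...,2]<35)
q=P[blue][:,:2].astype(np.float32);print("carrier",cv2.minAreaRect(q),np.percentile(P[blue][:,2],[5,50,95]))
w=(abs(u-405)<95)&(abs(v-245)<45)&(P[...,2]>28)&(P[...,2]<50)
print("warmer",cv2.minAreaRect(P[w][:,:2].astype(np.float32)))
for c in [(347,230),(377,230),(406,230),(436,230),(465,231)]:
    m=(np.hypot(u-c[0],v-c[1])<18)&(P[...,2]>43)&(P[...,2]<52);
    print("plate",m.sum(),cv2.minEnclosingCircle(P[m][:,:2].astype(np.float32)))
k=(np.hypot(u-463,v-268)<14)&(P[...,2]>68)&(P[...,2]<85)
print("knob",k.sum(),cv2.minAreaRect(P[k][:,:2].astype(np.float32)))
for n,c in dict(marker=(348,319),reel=(329,160),brush=(466,317),yel1=(173,195),yel2=(178,232),cup=(237,158)).items(): print(n,P[c[1],c[0]])
from scipy.spatial.transform import Rotation as R
print(R.from_quat(arm.observe()["tcp_rot"]).as_matrix().round(3))
```

```text
(248, 229) 322 602.844482421875 216.5282745361328 23.87681007385254 79.20764823725119
(276, 230) 327 599.4306030273438 152.3521728515625 24.150949478149414 79.02014500749056
(220, 270) 341 504.682373046875 283.4436340332031 24.671669006347656 79.1226569337498
(246, 270) 333 502.9306945800781 220.3744354248047 24.169921875 79.35198913474164
carrier ((551.559326171875, 218.6886444091797), (216.28933715820312, 166.5008087158203), 87.7999038696289) [16.6661826  22.16502357 27.2670646 ]
warmer ((555.4500122070312, -163.8363494873047), (365.3979797363281, 171.44664001464844), 89.62033081054688)
plate 130 ((600.2911376953125, -24.70492935180664), 37.940025329589844)
plate 154 ((596.95361328125, -91.3128890991211), 42.37889862060547)
plate 168 ((597.9841918945312, -162.0156707763672), 42.60673522949219)
plate 164 ((596.3225708007812, -234.10906982421875), 42.18128967285156)
plate 158 ((593.2083740234375, -300.854736328125), 40.70280456542969)
knob 106 ((504.6716613769531, -296.3651123046875), (14.148982048034668, 36.01390838623047), 65.7865982055664)
marker [384.14651984 -21.46751653  14.73250419]
reel [ 7.83589884e+02  2.17276668e+01 -3.17533616e-01]
brush [ 388.08667136 -303.01409737   28.93742497]
yel1 [678.6001197  392.22742666  74.09638739]
yel2 [590.205939   377.64310411  74.65566963]
cup [785.88476511 253.41749426  13.06066141]
[[-0.905  0.426 -0.001]
 [ 0.426  0.905 -0.002]
 [ 0.    -0.002 -1.   ]]
```

Request:
{"method": "servo_tool", "body": {
  "plan": [
    [-406, -194, 0, 0, 0, 64.8, 85],
    [-406, -194, 0, 0, 0, 64.8, 85],
    [-406, -194, 0, 0, 0, 64.8, 85],
    [-406, -194, 0, 0, 0, 64.8, 85],
    [-406, -194, 0, 0, 0, 64.8, 85],
    [-406, -194, 0, 0, 0, 64.8, 85],
    [-406, -194, 0, 0, 0, 64.8, 85],
    [-406, -194, 0, 0, 0, 64.8, 85],
    [-406, -194, 0, 0, 0, 64.8, 85],
    [-406, -194, 0, 0, 0, 64.8, 85],
    [-406, -194, 0, 0, 0, 64.8, 85],
    [-406, -194, 0, 0, 0, 64.8, 85]
  ],
  "force": 40
}}

```text
time: 1.6
tool_pos: [550.2, 218.3, 231.4]
tcp_rot: [0.706, 0.708, 0.0, -0.0]
ft_force: [0.1, 0.4, 0.2]
width: 84.8
grip_force: 0.0
```

```bash
cat >> h.py <<'E'
def wworld(im):
    K=np.array(im["camera_matrix"]);T=np.linalg.inv(np.array(im["world_to_cam"]));z=im["range_z"]
    v,u=np.mgrid[0:480,0:640]
    a=(u-K[0,2])/K[0,0];b=(v-K[1,2])/K[1,1];t=np.hypot(a,b);s=np.where(t>1e-6,np.tan(np.minimum(t,1.4))/np.maximum(t,1e-6),1)
    P=np.stack([a*s*z,b*s*z,z,np.ones_like(z)],-1)@T.T
    P=P[...,:3].copy();P[(z<=0)|(t>1.3)]=np.nan
    return P
def jars(cam="wrist",zlo=72,zhi=88,x=(430,680),y=(80,360)):
    im=imaging.get_image(cam);P=wworld(im) if cam=="wrist" else world(im);px=im["pixels"].astype(int)
    m=(P[...,2]>zlo)&(P[...,2]<zhi)&(P[...,0]>x[0])&(P[...,0]<x[1])&(P[...,1]>y[0])&(P[...,1]<y[1])&(px.max(-1)<90)
    n,l=cv2.connectedComponents(m.astype(np.uint8))
    for i in range(1,n):
        q=P[l==i]
        if len(q)>60:
            (a,b),r=cv2.minEnclosingCircle(q[:,:2].astype(np.float32))
            if 15<r<36: print("jar",round(a),round(b),"r",round(r,1),"z",q[:,2].mean().round(1))
    return im,P
E
python3 - <<'E'
from h import *
im,P=jars();save(im,"w1")
print(im["world_to_cam"].round(2),im["camera_matrix"])
jars("top")
E
```

```text
jar 505 284 r 24.4 z 79.7
jar 504 221 r 24.2 z 79.6
jar 603 218 r 24.3 z 79.6
jar 599 155 r 24.0 z 79.4
[[ 1.0000e+00  0.0000e+00 -0.0000e+00 -5.5103e+02]
 [ 0.0000e+00 -9.6000e-01  2.8000e-01  1.7101e+02]
 [ 0.0000e+00 -2.8000e-01 -9.6000e-01  4.4117e+02]
 [ 0.0000e+00  0.0000e+00  0.0000e+00  1.0000e+00]] [[371.64829954   0.         317.38102731]
 [  0.         371.64829954 236.30328868]
 [  0.           0.           1.        ]]
jar 603 216 r 23.8 z 79.1
jar 599 152 r 24.1 z 79.2
jar 505 284 r 23.8 z 79.5
jar 505 212 r 21.3 z 78.6
```

View pics/w1.png

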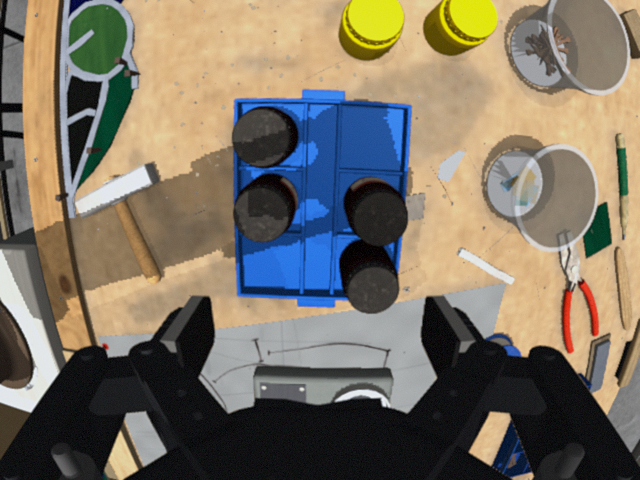

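The wrist view shows the carrier undisturbed, with caps at (265,136), (265,210), (376,213) and (369,277). The measured positions agree with the top view to 2–3 mm. I'll pick the jar at (599,154) first.

Request:
{"method": "servo_tool", "body": {
  "plan": [
    [-64, 49, 0, 0, 0, 0, 85],
    [-64, 49, 40, 0, 0, 0, 85],
    [-64, 49, 90, 0, 0, 0, 85],
    [-64, 49, 130, 0, 0, 0, 85],
    [-64, 49, 165, 0, 0, 0, 85],
    [-64, 49, 185, 0, 0, 0, 85],
    [-64, 49, 199, 0, 0, 0, 85],
    [-64, 49, 199, 0, 0, 0, 85],
    [-64, 49, 199, 0, 0, 0, 45],
    [-64, 49, 199, 0, 0, 0, 45],
    [-64, 49, 199, 0, 0, 0, 45],
    [-64, 49, 199, 0, 0, 0, 45]
  ],
  "force": 40
}}

```text
time: 3.2
tool_pos: [601.1, 153.3, 34.1]
tcp_rot: [0.707, 0.707, 0.001, 0.001]
ft_force: [-1.3, -0.4, 6.7]
width: 52.1
grip_force: 42.8
```

Request:
{"method": "servo_tool", "body": {
  "plan": [
    [0, 0, -10, 0, 0, 0, 45],
    [0, 0, -30, 0, 0, 0, 45],
    [0, 0, -60, 0, 0, 0, 45],
    [0, 0, -90, 0, 0, 0, 45],
    [0, 0, -100, 0, 0, 0, 45],
    [0, 0, -100, 0, 0, 0, 45],
    [0, 0, -100, 0, 0, 0, 45],
    [0, 0, -100, 0, 0, 0, 45]
  ]
}}

```text
time: 4.2
tool_pos: [598.7, 152.9, 130.6]
tcp_rot: [0.707, 0.707, -0.001, -0.001]
ft_force: [-0.7, 0.6, -2.9]
width: 52.1
grip_force: 42.5
```

```bash
cat >> h.py <<'E'
def weigh(n=5):
    F=[]
    for _ in range(n): F.append(arm.observe()["ft_force"]); im=imaging.get_image("top")
    F.append(arm.observe()["ft_force"]);F=np.array(F);print("Fz",F[:,2].round(2),"mean",F.mean(0).round(2),"w",arm.observe()["width"]);return im
E
python3 -c "
from h import *
im=weigh();save(im,'t1');np.savez('t1',**im)"
```

```text
Fz [-2.95 -2.72 -1.39 -3.25 -2.87 -3.26] mean [-0.05  0.15 -2.74] w 52.14296641743899
```

The first jar weighs about 2.7 to 3 N, so it goes on a plate. On the way I'll measure the warmer with the wrist camera.

Request:
{"method": "servo_tool", "body": {
  "plan": [
    [0, 0, -60, 0, 0, 0, 45],
    [-60, -40, -90, 0, 0, 0, 45],
    [-120, -40, -90, 0, 0, 0, 45],
    [-180, -40, -90, 0, 0, 0, 45],
    [-240, -40, -90, 0, 0, 0, 45],
    [-300, -40, -90, 0, 0, 0, 45],
    [-350, -40, -90, 0, 0, 0, 45],
    [-350, -40, -90, 0, 0, 0, 45],
    [-350, -40, -90, 0, 0, 0, 45]
  ]
}}

```text
time: 5.58
tool_pos: [559.6, -196.7, 221.9]
tcp_rot: [0.707, 0.707, 0.0, -0.001]
ft_force: [-0.6, -0.4, -3.3]
width: 52.0
grip_force: 43.6
```

Run:
```python
from h import *
im=imaging.get_image("wrist");save(im,"w2");P=wworld(im);np.savez("w2",**im)
X,Y,Z=P[...,0],P[...,1],P[...,2]
w=(Z>29)&(Z<39)&(X>450)&(X<660)&(Y>-370)&(Y<40)
print("deck",cv2.minAreaRect(P[w][:,:2].astype(np.float32)))
for i in range(5):
    yc=-22-71*i
    m=(Z>43)&(Z<52)&(np.hypot(X-598,Y-yc)<44)
    if m.sum()>30: print("plate",i+1,m.sum(),cv2.minEnclosingCircle(P[m][:,:2].astype(np.float32)),np.median(Z[m]))
k=(Z>72)&(Z<84)&(np.hypot(X-506,Y+297)<30)
if k.sum()>10: print("knob",k.sum(),cv2.minAreaRect(P[k][:,:2].astype(np.float32)))
t=(Z>58)&(Z<76)&(abs(X-495)<30)&(Y>-235)&(Y<-90)
n,l,_,c=cv2.connectedComponentsWithStats(t.astype(np.uint8))
for i in range(1,n):
    if (l==i).sum()>8: print("tog",(l==i).sum(),np.median(P[l==i],0).round(1))
print(arm.observe()["tool_pos"],arm.observe()["width"])
```

```text
deck ((554.2471923828125, -143.23207092285156), (290.0350036621094, 166.66786193847656), 88.81011199951172)
plate 1 727 ((601.1292114257812, -29.350341796875), 38.503822326660156) 46.970167359563334
plate 2 1229 ((598.3974609375, -93.0731201171875), 43.90638732910156) 47.000719041082164
plate 3 1186 ((598.006591796875, -164.05081176757812), 43.843692779541016) 47.07776917129638
plate 4 611 ((600.4722900390625, -228.22775268554688), 38.74396514892578) 47.011495124733244
tog 125 [ 497.1 -105.8   65.4]
tog 138 [ 496.8 -133.6   65.2]
tog 123 [ 496.4 -160.9   64.9]
tog 131 [ 495.6 -188.6   65.1]
tog 121 [ 494.8 -216.4   64.5]
[ 559.68251624 -196.02052077  221.98391335] 52.143275338190804
```

View pics/w2.png

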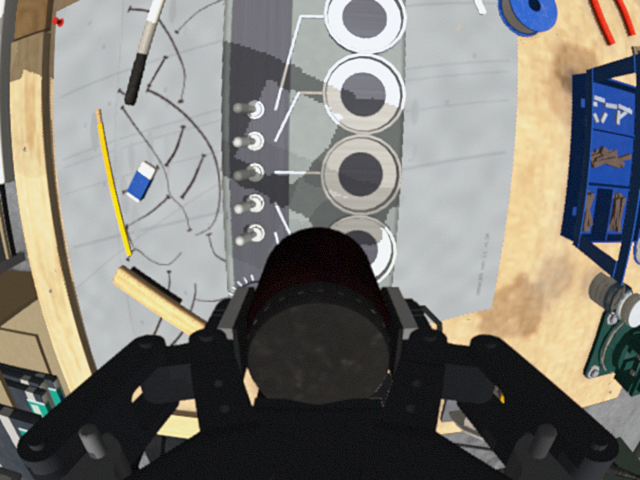

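The warmer's centre is at about (554,-163) with yaw -1.2°, so the plates are at (601,-22), (599.5,-93), (598,-164), (596.5,-235) and (595,-306). In the wrist view the toggles are at column 250, rows 108–235, all leaning to the front. I'll place this jar on plate 1.

Request:
{"method": "servo_tool", "body": {
  "plan": [
    [60, 20, 0, 0, 0, 0, 45],
    [120, 41, 0, 0, 0, 0, 45],
    [174, 41, 0, 0, 0, 0, 45],
    [174, 41, 30, 0, 0, 0, 45],
    [174, 41, 70, 0, 0, 0, 45],
    [174, 41, 110, 0, 0, 0, 45],
    [174, 41, 130, 0, 0, 0, 45],
    [174, 41, 145, 0, 0, 0, 45],
    [174, 41, 152, 0, 0, 0, 45],
    [174, 41, 156, 0, 0, 0, 45],
    [174, 41, 156, 0, 0, 0, 45]
  ]
}}

```text
time: 7.0
tool_pos: [602.0, -23.1, 67.4]
tcp_rot: [0.707, 0.707, 0.001, 0.001]
ft_force: [0.3, -0.4, -2.4]
width: 52.2
grip_force: 43.6
```

Request:
{"method": "servo_tool", "body": {
  "plan": [
    [0, 0, 2, 0, 0, 0, 45],
    [0, 0, 2, 0, 0, 0, 45],
    [0, 0, 2, 0, 0, 0, 85],
    [0, 0, 2, 0, 0, 0, 85],
    [0, 0, 2, 0, 0, 0, 85],
    [0, 0, -20, 0, 0, 0, 85],
    [0, 0, -60, 0, 0, 0, 85],
    [0, 0, -110, 0, 0, 0, 85],
    [30, 0, -150, 0, 0, 0, 85],
    [90, 0, -150, 0, 0, 0, 85],
    [150, 0, -150, 0, 0, 0, 85],
    [180, 0, -150, 0, 0, 0, 85]
  ]
}}

```text
time: 8.5
tool_pos: [600.5, 160.1, 216.4]
tcp_rot: [0.706, 0.708, 0.0, -0.0]
ft_force: [-0.0, -0.4, -0.8]
width: 85.2
grip_force: 0.0
```

```bash
cat > j.py <<'E'
from h import *
im,P=jars("wrist"); print("on plates:");jars("top",102,122,(560,640),(-340,20));s=arm.observe();print("F",weigh(3) is None,s["tool_pos"].round(1))
E
python3 j.py
```

```text
jar 506 284 r 24.1 z 79.5
jar 505 221 r 24.3 z 79.6
jar 603 218 r 24.4 z 79.7
on plates:
jar 602 -23 r 23.7 z 112.0
Fz [ 0.37 -0.67 -0.66 -0.19] mean [ 0.43 -0.49 -0.29] w 85.49117274892119
F False [600.4 160.5 216. ]
```

Request:
{"method": "servo_tool", "body": {
  "plan": [
    [58, 2, 0, 0, 0, 0, 85],
    [58, 2, 40, 0, 0, 0, 85],
    [58, 2, 90, 0, 0, 0, 85],
    [58, 2, 130, 0, 0, 0, 85],
    [58, 2, 165, 0, 0, 0, 85],
    [58, 2, 184, 0, 0, 0, 85],
    [58, 2, 184, 0, 0, 0, 85],
    [58, 2, 184, 0, 0, 0, 45],
    [58, 2, 184, 0, 0, 0, 45],
    [58, 2, 184, 0, 0, 0, 45],
    [58, 2, 184, 0, 0, 0, 45]
  ]
}}

```text
time: 10.12
tool_pos: [603.8, 215.5, 34.7]
tcp_rot: [0.707, 0.707, 0.001, 0.001]
ft_force: [-2.5, -1.8, 7.1]
width: 52.0
grip_force: 43.3
```

Request:
{"method": "servo_tool", "body": {
  "plan": [
    [0, 0, -10, 0, 0, 0, 45],
    [0, 0, -30, 0, 0, 0, 45],
    [0, 0, -60, 0, 0, 0, 45],
    [0, 0, -90, 0, 0, 0, 45],
    [0, 0, -100, 0, 0, 0, 45],
    [0, 0, -100, 0, 0, 0, 45],
    [0, 0, -100, 0, 0, 0, 45],
    [0, 0, -100, 0, 0, 0, 45]
  ]
}}

```text
time: 11.12
tool_pos: [601.6, 214.7, 130.4]
tcp_rot: [0.707, 0.707, -0.001, -0.001]
ft_force: [-0.3, -0.1, -5.9]
width: 51.9
grip_force: 43.3
```

```bash
python3 -c "
from h import *
weigh(8)"
```

```text
Fz [-5.87 -4.44 -5.33 -5.62 -5.87 -4.96 -5.01 -5.45 -4.66] mean [ 0.1  -0.06 -5.25] w 51.7176613105191
```

Request:
{"method": "servo_tool", "body": {
  "plan": [
    [0, 0, -50, 0, 0, 0, 45],
    [-50, -2, -85, 0, 0, 0, 45],
    [-110, -2, -85, 0, 0, 0, 45],
    [-170, -2, -85, 0, 0, 0, 45],
    [-230, -2, -85, 0, 0, 0, 45],
    [-280, -2, -85, 0, 0, 0, 45],
    [-310, -2, -85, 0, 0, 0, 45],
    [-310, -2, -60, 0, 0, 0, 45],
    [-310, -2, -20, 0, 0, 0, 45],
    [-310, -2, 20, 0, 0, 0, 45],
    [-310, -2, 40, 0, 0, 0, 45],
    [-310, -2, 40, 0, 0, 0, 45]
  ],
  "force": 50
}}

```text
time: 13.02
tool_pos: [599.5, -94.5, 90.6]
tcp_rot: [0.707, 0.707, -0.001, -0.002]
ft_force: [-1.2, 0.4, -5.7]
width: 50.9
grip_force: 56.5
```

Request:
{"method": "servo_tool", "body": {
  "plan": [
    [0, 0, 12, 0, 0, 0, 45],
    [0, 0, 20, 0, 0, 0, 45],
    [0, 0, 25, 0, 0, 0, 45],
    [0, 0, 27.5, 0, 0, 0, 45],
    [0, 0, 27.5, 0, 0, 0, 45],
    [0, 0, 27.5, 0, 0, 0, 85],
    [0, 0, 27.5, 0, 0, 0, 85],
    [0, 0, 27.5, 0, 0, 0, 85],
    [0, 0, 10, 0, 0, 0, 85],
    [0, 0, -30, 0, 0, 0, 85],
    [0, 0, -80, 0, 0, 0, 85],
    [0, 0, -125, 0, 0, 0, 85]
  ],
  "force": 40
}}

```text
time: 14.52
tool_pos: [601.4, -95.0, 220.4]
tcp_rot: [0.707, 0.707, 0.001, 0.001]
ft_force: [0.7, -0.4, 0.1]
width: 84.6
grip_force: 0.0
```

Request:
{"method": "servo_tool", "body": {
  "plan": [
    [60, -10, -125, 0, 0, 0, 85],
    [120, -30, -125, 0, 0, 0, 85],
    [180, -50, -125, 0, 0, 0, 85],
    [240, -70, -125, 0, 0, 0, 85],
    [280, -95, -125, 0, 0, 0, 85],
    [280, -95, -125, 0, 0, 0, 85],
    [280, -95, -125, 0, 0, 0, 85]
  ]
}}

```text
time: 15.4
tool_pos: [505.0, 187.3, 343.9]
tcp_rot: [0.706, 0.709, 0.001, 0.0]
ft_force: [0.0, 0.3, 0.2]
width: 85.0
grip_force: 0.0
```

```bash
python3 j.py
```

```text
jar 505 284 r 24.4 z 79.8
jar 504 221 r 24.3 z 79.7
on plates:
jar 602 -23 r 23.7 z 112.1
jar 601 -92 r 23.5 z 112.0
Fz [ 0.33 -0.01 -0.34 -0.81] mean [-0.16 -0.39 -0.21] w 84.85817298117938
F False [506.  185.  343.2]
```

Request:
{"method": "servo_tool", "body": {
  "plan": [
    [35, -1, 60, 0, 0, 0, 85],
    [35, -1, 120, 0, 0, 0, 85],
    [35, -1, 180, 0, 0, 0, 85],
    [35, -1, 230, 0, 0, 0, 85],
    [35, -1, 270, 0, 0, 0, 85],
    [35, -1, 300, 0, 0, 0, 85],
    [35, -1, 311, 0, 0, 0, 85],
    [35, -1, 311, 0, 0, 0, 85],
    [35, -1, 311, 0, 0, 0, 45],
    [35, -1, 311, 0, 0, 0, 45],
    [35, -1, 311, 0, 0, 0, 45],
    [35, -1, 311, 0, 0, 0, 45]
  ]
}}

```text
time: 17.15
tool_pos: [505.1, 220.4, 33.1]
tcp_rot: [0.707, 0.707, 0.0, 0.0]
ft_force: [-2.9, -1.0, 4.3]
width: 52.2
grip_force: 41.2
```

Request:
{"method": "servo_tool", "body": {
  "plan": [
    [0, 0, -10, 0, 0, 0, 45],
    [0, 0, -30, 0, 0, 0, 45],
    [0, 0, -60, 0, 0, 0, 45],
    [0, 0, -90, 0, 0, 0, 45],
    [0, 0, -100, 0, 0, 0, 45],
    [0, 0, -100, 0, 0, 0, 45],
    [0, 0, -100, 0, 0, 0, 45],
    [0, 0, -100, 0, 0, 0, 45]
  ]
}}

```text
time: 18.15
tool_pos: [503.7, 219.7, 129.7]
tcp_rot: [0.707, 0.707, -0.001, -0.001]
ft_force: [-0.2, -0.3, -4.5]
width: 52.4
grip_force: 43.1
```

```bash
python3 -c "
from h import *
weigh(8)"
```

```text
Fz [-4.52 -5.29 -4.35 -4.9  -3.99 -4.15 -3.98 -4.12 -4.23] mean [ 0.03  0.12 -4.39] w 51.78351473327215
```

The third jar weighs about 4.4 N, so it goes on plate 3.

Request:
{"method": "servo_tool", "body": {
  "plan": [
    [0, 0, -50, 0, 0, 0, 45],
    [-50, 15, -85, 0, 0, 0, 45],
    [-110, 30, -85, 0, 0, 0, 45],
    [-170, 50, -85, 0, 0, 0, 45],
    [-230, 70, -85, 0, 0, 0, 45],
    [-290, 85, -85, 0, 0, 0, 45],
    [-345, 94, -85, 0, 0, 0, 45],
    [-385, 94, -85, 0, 0, 0, 45],
    [-385, 94, -40, 0, 0, 0, 45],
    [-385, 94, 10, 0, 0, 0, 45],
    [-385, 94, 40, 0, 0, 0, 45],
    [-385, 94, 40, 0, 0, 0, 45]
  ]
}}

```text
time: 20.05
tool_pos: [595.6, -163.8, 87.6]
tcp_rot: [0.707, 0.707, -0.002, -0.004]
ft_force: [0.0, -1.0, -3.8]
width: 52.0
grip_force: 44.9
```

Request:
{"method": "servo_tool", "body": {
  "plan": [
    [0, 1, 12, 0, 0, 0, 45],
    [0, 1, 20, 0, 0, 0, 45],
    [0, 1, 25, 0, 0, 0, 45],
    [0, 1, 27.5, 0, 0, 0, 45],
    [0, 1, 27.5, 0, 0, 0, 45],
    [0, 1, 27.5, 0, 0, 0, 85],
    [0, 1, 27.5, 0, 0, 0, 85],
    [0, 1, 27.5, 0, 0, 0, 85],
    [0, 1, 10, 0, 0, 0, 85],
    [0, 1, -30, 0, 0, 0, 85],
    [0, 1, -80, 0, 0, 0, 85],
    [0, 1, -125, 0, 0, 0, 85]
  ]
}}

```text
time: 21.55
tool_pos: [600.4, -165.0, 219.4]
tcp_rot: [0.707, 0.707, 0.001, 0.001]
ft_force: [0.4, -0.7, 0.3]
width: 85.0
grip_force: 0.0
```

Request:
{"method": "servo_tool", "body": {
  "plan": [
    [60, -10, 0, 0, 0, 0, 85],
    [120, -30, 0, 0, 0, 0, 85],
    [180, -50, 0, 0, 0, 0, 85],
    [240, -70, 0, 0, 0, 0, 85],
    [300, -95, 0, 0, 0, 0, 85],
    [360, -95, 0, 0, 0, 0, 85],
    [400, -95, 0, 0, 0, 0, 85],
    [400, -95, 0, 0, 0, 0, 85],
    [400, -95, 0, 0, 0, 0, 85]
  ]
}}

```text
time: 22.68
tool_pos: [504.9, 234.8, 216.9]
tcp_rot: [0.707, 0.707, 0.0, 0.0]
ft_force: [-0.5, -0.1, 0.0]
width: 84.8
grip_force: 0.0
```

```bash
python3 j.py
```

```text
jar 527 309 r 24.3 z 80.5
on plates:
jar 602 -24 r 24.1 z 112.0
jar 601 -92 r 23.7 z 112.1
jar 600 -164 r 23.9 z 112.1
Fz [ 0.64  0.53  0.44 -0.5 ] mean [-0.17 -0.22  0.28] w 85.34365510409502
F False [505.1 233.9 216.6]
```

The carrier was knocked: the last jar is now at (527,309). I'll look before grasping.

Run:
```python
from h import *
im,P=jars();save(im,"w3")
px=im["pixels"].astype(int);m=(px[...,2]>150)&(px[...,0]<90)&(P[...,2]>20)&(P[...,2]<32)&(P[...,0]<700)
print(cv2.minAreaRect(P[m][:,:2].astype(np.float32)))
```

```text
jar 525 307 r 24.3 z 79.7
((574.01904296875, 242.6807403564453), (217.93096923828125, 167.33697509765625), 89.50569152832031)
```

View pics/w3.png

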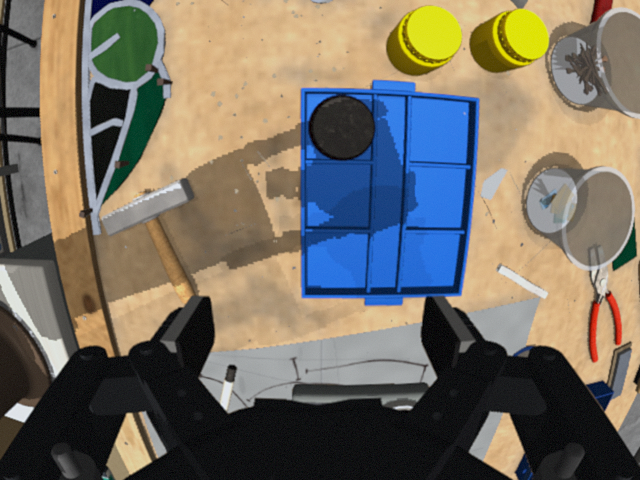

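The wrist view shows the shifted carrier square at (574,243), yaw about -0.5°, with the jar upright at pixel (342,127), world (525,307).

Request:
{"method": "servo_tool", "body": {
  "plan": [
    [60, 15, 0, 0, 0, 0, 85],
    [73, 20, 40, 0, 0, 0, 85],
    [73, 20, 90, 0, 0, 0, 85],
    [73, 20, 130, 0, 0, 0, 85],
    [73, 20, 165, 0, 0, 0, 85],
    [73, 20, 184, 0, 0, 0, 85],
    [73, 20, 184, 0, 0, 0, 85],
    [73, 20, 184, 0, 0, 0, 45],
    [73, 20, 184, 0, 0, 0, 45],
    [73, 20, 184, 0, 0, 0, 45],
    [73, 20, 184, 0, 0, 0, 45]
  ]
}}

```text
time: 24.35
tool_pos: [526.5, 309.0, 34.6]
tcp_rot: [0.707, 0.707, 0.002, 0.001]
ft_force: [-0.9, -0.3, 6.9]
width: 52.2
grip_force: 42.7
```

Request:
{"method": "servo_tool", "body": {
  "plan": [
    [0, 0, -10, 0, 0, 0, 45],
    [0, 0, -30, 0, 0, 0, 45],
    [0, 0, -60, 0, 0, 0, 45],
    [0, 0, -90, 0, 0, 0, 45],
    [0, 0, -100, 0, 0, 0, 45],
    [0, 0, -100, 0, 0, 0, 45],
    [0, 0, -100, 0, 0, 0, 45],
    [0, 0, -100, 0, 0, 0, 45]
  ]
}}

```text
time: 25.35
tool_pos: [523.8, 307.6, 130.7]
tcp_rot: [0.707, 0.707, -0.001, -0.0]
ft_force: [0.2, 0.7, -1.3]
width: 52.1
grip_force: 42.3
```

```bash
python3 -c "
from h import *
weigh(8)"
```

```text
Fz [-1.35 -1.67 -1.45 -1.6  -3.14 -1.53 -1.54 -1.54 -1.94] mean [ 0.12  0.08 -1.75] w 52.01307650878907
```

The last jar weighs about 1.6 N, or 160 g, so it goes back into its pocket.

Request:
{"method": "servo_tool", "body": {
  "plan": [
    [0, 0, 30, 0, 0, 0, 45],
    [0, 0, 65, 0, 0, 0, 45],
    [0, 0, 85, 0, 0, 0, 45],
    [0, 0, 95, 0, 0, 0, 45],
    [0, 0, 99, 0, 0, 0, 45],
    [0, 0, 99, 0, 0, 0, 45],
    [0, 0, 99, 0, 0, 0, 85],
    [0, 0, 99, 0, 0, 0, 85],
    [0, 0, 99, 0, 0, 0, 85],
    [0, 0, 85, 0, 0, 0, 85],
    [0, 0, 40, 0, 0, 0, 85],
    [0, 0, 0, 0, 0, 0, 85]
  ]
}}

```text
time: 27.25
tool_pos: [525.1, 308.2, 134.3]
tcp_rot: [0.707, 0.707, 0.0, 0.0]
ft_force: [0.4, 0.5, 0.9]
width: 84.7
grip_force: 0.0
```

Request:
{"method": "servo_tool", "body": {
  "plan": [
    [0, 0, -60, 0, 0, 0, 85],
    [-60, -15, -60, 0, 0, 0, 40],
    [-120, -30, -60, 0, 0, 0, 0],
    [-180, -45, -60, 0, 0, 0, 0],
    [-240, -60, -60, 0, 0, 0, 0],
    [-300, -66, -60, 0, 0, 0, 0],
    [-360, -66, -60, 0, 0, 0, 0],
    [-414, -66, -60, 0, 0, 0, 0],
    [-414, -66, -60, 0, 0, 0, 0],
    [-414, -66, -60, 0, 0, 0, 0]
  ]
}}

```text
time: 28.5
tool_pos: [458.9, -105.7, 192.8]
tcp_rot: [0.707, 0.707, 0.0, 0.0]
ft_force: [0.1, 0.5, -0.4]
width: 0.2
grip_force: 0.0
```

```bash
python3 j.py; python3 -c "
from h import *
im=imaging.get_image('wrist');save(im,'w4')"
```

```text
on plates:
jar 602 -23 r 23.8 z 112.0
jar 601 -92 r 23.7 z 112.0
jar 601 -164 r 24.1 z 112.0
Fz [ 0.21  0.09 -0.17 -0.25] mean [ 0.34  0.32 -0.03] w -0.22996857842525664
F False [ 458.8 -104.7  192.4]
```

View pics/w4.png

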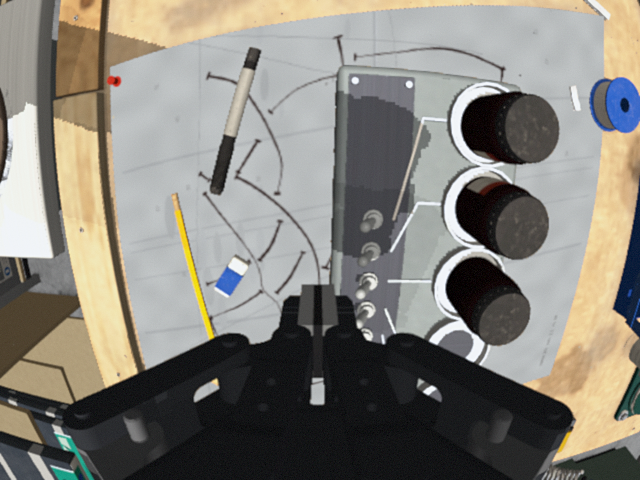

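The wrist view shows the jars upright on plates 1–3, the toggles at column ~370, and the shut fingertips at (318,300) in front of them. I'll descend and push toggle 1.

Request:
{"method": "servo_tool", "body": {
  "plan": [
    [0, 0, 50, 0, 0, 0, 0],
    [0, 0, 100, 0, 0, 0, 0],
    [0, 0, 130, 0, 0, 0, 0],
    [0, 0, 137, 0, 0, 0, 0],
    [0, 15, 137, 0, 0, 0, 0],
    [0, 22, 137, 0, 0, 0, 0],
    [0, 28, 137, 0, 0, 0, 0],
    [0, 32, 137, 0, 0, 0, 0],
    [0, 35, 137, 0, 0, 0, 0],
    [0, 35, 137, 0, 0, 0, 0]
  ]
}}

```text
time: 30.05
tool_pos: [497.3, -106.6, 57.9]
tcp_rot: [0.707, 0.707, 0.001, 0.003]
ft_force: [-0.3, -0.4, -0.5]
width: 0.1
grip_force: 0.0
```

Request:
{"method": "servo_tool", "body": {
  "plan": [
    [0, -15, 0, 0, 0, 0, 0],
    [0, -33, 0, 0, 0, 0, 0],
    [0, -33, -30, 0, 0, 0, 0],
    [0, -33, -30, 0, 0, 0, 0]
  ]
}}

```text
time: 30.55
tool_pos: [461.2, -106.3, 86.7]
tcp_rot: [0.707, 0.707, 0.001, 0.001]
ft_force: [0.6, 0.7, -0.2]
width: 0.4
grip_force: 0.0
```

```bash
cat >> h.py <<'E'
def togs(cam="wrist"):
    im=imaging.get_image(cam);P=wworld(im) if cam=="wrist" else world(im)
    X,Y,Z=P[...,0],P[...,1],P[...,2]
    for i in range(5):
        m=(Z>58)&(Z<74)&(X>484)&(X<530)&(abs(Y-(-106.5-28*i))<10)
        print("tog",i+1,m.sum(),np.nanmedian(P[m],0).round(1) if m.sum() else "")
    return im,P
E
python3 -c "
from h import *
im,P=togs();save(im,'w5');togs('top')"
```

```text
tog 1 366 [ 512.6 -104.1   64.5]
tog 2 302 [ 494.8 -131.1   65. ]
tog 3 0 
tog 4 0 
tog 5 0 
tog 1 0 
tog 2 0 
tog 3 0 
tog 4 0 
tog 5 0
```

Toggle 1 is on (its tip moved from 497 to 513). Toggle 2 is next, then toggle 3.

Request:
{"method": "servo_tool", "body": {
  "plan": [
    [-28, 0, 0, 0, 0, 0, 0],
    [-28, 0, 30, 0, 0, 0, 0],
    [-28, 15, 30, 0, 0, 0, 0],
    [-28, 22, 30, 0, 0, 0, 0],
    [-28, 28, 30, 0, 0, 0, 0],
    [-28, 32, 30, 0, 0, 0, 0],
    [-28, 34.5, 30, 0, 0, 0, 0],
    [-28, 34.5, 30, 0, 0, 0, 0],
    [-28, 20, 30, 0, 0, 0, 0],
    [-28, 0, 30, 0, 0, 0, 0],
    [-28, 0, 0, 0, 0, 0, 0],
    [-56, 0, 0, 0, 0, 0, 0]
  ]
}}

```text
time: 32.15
tool_pos: [460.6, -161.4, 86.7]
tcp_rot: [0.706, 0.708, 0.0, 0.001]
ft_force: [0.7, -0.9, 0.2]
width: -0.2
grip_force: 0.0
```

Request:
{"method": "servo_tool", "body": {
  "plan": [
    [0, 0, 0, 0, 0, 0, 0],
    [0, 0, 30, 0, 0, 0, 0],
    [0, 15, 30, 0, 0, 0, 0],
    [0, 22, 30, 0, 0, 0, 0],
    [0, 28, 30, 0, 0, 0, 0],
    [0, 32, 30, 0, 0, 0, 0],
    [0, 34, 30, 0, 0, 0, 0],
    [0, 34, 30, 0, 0, 0, 0],
    [0, 20, 30, 0, 0, 0, 0],
    [0, 0, 30, 0, 0, 0, 0],
    [0, 0, -30, 0, 0, 0, 0],
    [0, -20, -80, 0, 0, 0, 0]
  ]
}}

```text
time: 33.65
tool_pos: [440.2, -161.9, 166.4]
tcp_rot: [0.707, 0.707, -0.0, -0.0]
ft_force: [0.3, 0.2, 1.0]
width: 0.2
grip_force: 0.0
```

Request:
{"method": "servo_tool", "body": {
  "plan": [
    [-50, -20, -20, 0, 0, 0, 0],
    [-60, -20, -20, 0, 0, 0, 0],
    [-60, -20, -20, 0, 0, 0, 0]
  ]
}}

```text
time: 34.02
tool_pos: [419.8, -221.8, 184.6]
tcp_rot: [0.708, 0.706, 0.0, -0.001]
ft_force: [-0.5, -0.3, -0.4]
width: 0.1
grip_force: 0.0
```

```bash
python3 -c "
from h import *
im,P=togs();save(im,'w6');print(arm.observe()['tool_pos'])
m=(P[...,2]>72)&(P[...,2]<84)&(np.hypot(P[...,0]-505,P[...,1]+297)<30)
print(m.sum(), m.sum()>10 and cv2.minAreaRect(P[m][:,:2].astype(np.float32)))"
```

```text
tog 1 166 [ 512.3 -106.5   64.8]
tog 2 169 [ 511.5 -134.2   64.8]
tog 3 165 [ 511.  -161.7   64.7]
tog 4 121 [ 493.1 -188.6   65.7]
tog 5 136 [ 492.6 -216.2   65.6]
[ 419.71969484 -221.04345045  184.06256112]
720 ((504.6363220214844, -296.07611083984375), (14.151782989501953, 35.9569091796875), 66.27383422851562)
```

Toggles 1–3 are on and 4–5 are off. The knob bar lies at -23.7° in the world, a value of about 0.39. I'll move above it with the fingers across the bar.

Request:
{"method": "servo_tool", "body": {
  "plan": [
    [-40, 45, 0, 0, 0, -10, 45],
    [-75, 85, 0, 0, 0, -20, 45],
    [-75, 85, 0, 0, 0, -30, 45],
    [-75, 85, 0, 0, 0, -40, 45],
    [-75, 85, 0, 0, 0, -50, 45],
    [-75, 85, 0, 0, 0, -60, 45],
    [-75, 85, 0, 0, 0, -66.3, 45],
    [-75, 85, 0, 0, 0, -66.3, 45],
    [-75, 85, 0, 0, 0, -66.3, 45]
  ]
}}

```text
time: 35.2
tool_pos: [505.7, -295.8, 184.2]
tcp_rot: [0.206, 0.979, 0.0, -0.001]
ft_force: [0.3, 0.4, 0.0]
width: 44.9
grip_force: 0.0
```

Request:
{"method": "servo_tool", "body": {
  "plan": [
    [0, 0, 50, 0, 0, 0, 45],
    [0, 0, 90, 0, 0, 0, 45],
    [0, 0, 115, 0, 0, 0, 45],
    [0, 0, 131, 0, 0, 0, 45],
    [0, 0, 131, 0, 0, 0, 45],
    [0, 0, 131, 0, 0, 0, 5],
    [0, 0, 131, 0, 0, 0, 5],
    [0, 0, 131, 0, 0, 0, 5],
    [0, 0, 131, 0, 0, 0, 5]
  ],
  "force": 25
}}

```text
time: 36.33
tool_pos: [507.1, -297.6, 55.9]
tcp_rot: [0.205, 0.979, -0.0, 0.001]
ft_force: [-0.2, 1.0, 6.1]
width: 13.4
grip_force: 29.2
```

Request:
{"method": "servo_tool", "body": {
  "plan": [
    [0, 0, -1, 0, 0, 8, 5],
    [0, 0, -1, 0, 0, 16, 5],
    [0, 0, -1, 0, 0, 24, 5],
    [0, 0, -1, 0, 0, 32, 5],
    [0, 0, -1, 0, 0, 40, 5],
    [0, 0, -1, 0, 0, 46, 5],
    [0, 0, -1, 0, 0, 50, 5],
    [0, 0, -1, 0, 0, 52.5, 5],
    [0, 0, -1, 0, 0, 54, 5],
    [0, 0, -1, 0, 0, 54, 5]
  ]
}}

```text
time: 37.58
tool_pos: [505.3, -299.1, 55.9]
tcp_rot: [0.625, 0.78, -0.002, 0.001]
ft_force: [-3.4, -3.4, 3.3]
width: 13.5
grip_force: 35.3
```

Request:
{"method": "servo_tool", "body": {
  "plan": [
    [0, 0, 0, 0, 0, 0, 45],
    [0, 0, 0, 0, 0, 0, 45],
    [0, 0, 0, 0, 0, 0, 45],
    [0, 0, -40, 0, 0, 0, 45],
    [0, 0, -90, 0, 0, 0, 45],
    [0, 0, -150, 0, 0, 0, 45],
    [60, -80, -150, 0, 0, 0, 45],
    [80, -140, -150, 0, 0, 0, 45],
    [80, -140, -150, 0, 0, 0, 45]
  ]
}}

```text
time: 38.7
tool_pos: [349.6, -246.9, 204.8]
tcp_rot: [0.627, 0.779, 0.0, -0.001]
ft_force: [1.1, 0.2, 0.5]
width: 44.7
grip_force: 0.0
```

```bash
python3 -c "
from h import *
im,P=togs('top');save(im,'t9')
m=(P[...,2]>72)&(P[...,2]<84)&(np.hypot(P[...,0]-505,P[...,1]+297)<30)
print(m.sum(), m.sum()>10 and cv2.minAreaRect(P[m][:,:2].astype(np.float32)))
jars('top',102,122,(560,640),(-340,20));jars('top')
o=arm.observe();print(o['tool_pos'],o['tcp_rot'],o['time'])"
```

```text
tog 1 15 [ 513.4 -104.8   65.8]
tog 2 17 [ 513.3 -133.1   64.3]
tog 3 17 [ 511.  -161.3   64.5]
tog 4 16 [ 494.2 -189.7   63.9]
tog 5 17 [ 494.  -216.6   63.6]
94 ((504.75518798828125, -296.84820556640625), (13.961143493652344, 35.623897552490234), 15.429344177246094)
jar 601 -23 r 24.1 z 112.0
jar 601 -92 r 23.6 z 112.0
jar 600 -164 r 23.7 z 111.8
jar 527 307 r 24.4 z 79.3
[ 350.80658699 -247.78687382  205.12438398] [6.27795036e-01 7.78378679e-01 1.57971037e-04 4.90252012e-06] 38.85
```

View pics/t9.png

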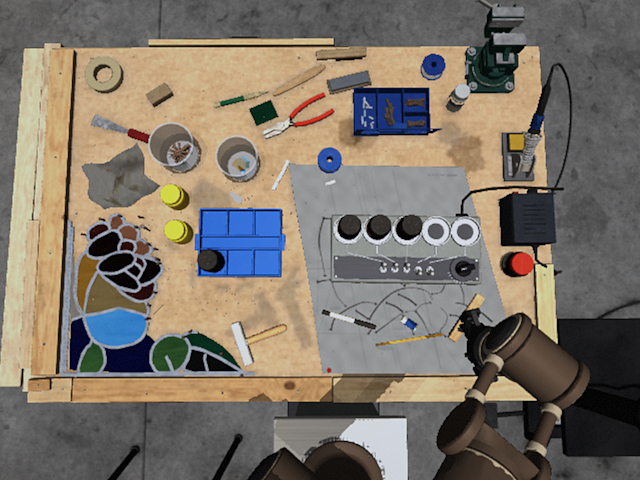

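The top view shows three jars on plates 1–3 at (349,229), (379,229) and (408,229), and the light jar in its pocket at (210,260). The marker, reel and brush are where they were. The knob bar is at -74.6°, a value of about 1.28 rad, which is its stop.

```bash
python3 -c "
from workcell import arm
print(arm.close_job())"
```

```text
the job is handed in; nothing more can be done
None
```

The job is handed in, with no verdict returned: three jars over 250 g (about 280, 535 and 450 g) stand on plates 1–3 with only those toggles on, the light one (about 160 g) is back in the carrier, the timer measured about 1.28 rad (stop 1.3), and the marker, reel and brush look undisturbed in the last view.

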